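# Clear the lamp and hold a glass-ceramic bar in its light

### The job

The two cartons piled in front of the inspection lamp block its light: stack both squarely, edges flush, on the carton with the dark band where it stands, one on top of the other. Then lift the lilac glass-ceramic bar out of the rack, gripping it only by its two frosted sides and never touching its polished faces, and hold it upright and still in the light path about midway between lamp and screen, clear of the stand, the middle of the bar on the light's axis and a polished face square to the lamp. Finish while still holding it there, and leave the other blanks, the bottle and the dental model where they are.

Things in the scene. Friction and masses are not known exactly. Their poses are not given: they have to be found in the camera images.
- lightstand: light stand, fixed; sizes in mm. Dark base plate 110 (x) x 400 (y) x 6, y -155 to +245. Cream lamp head at +y: 76 wide, top 106, black lens ring with 8 mm round light window, front at y = +100. White matt screen in a frame at -y: 96 wide, top 116, inner side y = -104. Light runs from lamp to screen along y, 60 above the bench. Origin: on the bench under mid-gap; z up
- beam (a point): the point on the light axis midway between lamp and screen, 60 mm above the bench; axes as those of the lightstand (y along the light, x across it, z up)
- carton_base: closed card carton, white with grey lid seam and dark grey band near one end; 60 (x) x 95 (y) x 34 high (z) mm, 0.09 to 0.19 kg, like the other two cartons; origin at the centre of its underside, z up. Half a turn makes no difference. It stands on the bench by itself: the column is to be built on it, where it is
- carton_low: closed card carton, white with grey lid seam and blue band near one end; 60 (x) x 95 (y) x 34 high (z) mm, 0.09 to 0.19 kg, like the other two cartons; origin at the centre of its underside, z up. Half a turn makes no difference. It stands on the base plate of the lightstand, in the gap, its underside 6 mm above the bench, long side roughly along the light
- carton_top: closed card carton, white with grey lid seam and orange band near one end; 60 (x) x 95 (y) x 34 high (z) mm, 0.09 to 0.19 kg, like the other two cartons; origin at the centre of its underside, z up. Half a turn makes no difference. It lies on top of carton_low, its underside 40 mm above the bench
- rack: white plastic rack for blanks, fixed to the bench, 50 (its x) x 160 (its y) x 22 mm high, with three upright holes of 8 mm at y = -55, 0 and +55 mm, a blank in each; origin at the centre of its underside
- bar: lilac bar on a steel mandrel, in any hole of the rack, 0.04 kg. Sizes in mm: 16 (x) x 20 (y) x 40 high, spanning z 3 to 43. Faces along +x and -x polished lilac; sides along +y and -y frosted white, 20 apart. Below, a flange (14 wide, 3 thick) rests on the rack, a 6 wide pin goes 14 down the hole with 1 play all round. Origin: flange underside, 22 above the bench at first
- bar_mid (a point): the middle of the bar, 23 mm above its origin; axes as those of the bar (x through the polished faces, y through the frosted ones). This point belongs on the light axis
- blank_ivory: small ivory blank, 15.5 x 15.5 x 19 mm, on the same flange and pin, in another hole of the rack (top 44 mm above the bench); leave it alone. Origin as for the bar
- blank_white: small white blank, 15.5 x 15.5 x 19 mm, on the same flange and pin, in another hole of the rack (top 44 mm above the bench); leave it alone. Origin as for the bar
- dropper: white plastic dropper bottle, 34 mm diameter, 94 mm high, standing on the bench; leave it alone. Origin at the centre of its underside
- model: dental model, green stone teeth on a blue base, 52 x 64 x 40 mm high, standing on the bench; leave it alone. Origin at the centre of its underside
Things that resemble listed ones, but are neither listed nor needed, are in the scene too. Leave any green look-alike of the rack alone.

How it is judged:
On the way, in this order (a step that is already met when the one before it is completed fails the run):
1. both cartons stand squarely on the dark-banded one, one on the other, and are let go (((z of carton_top in the frame of carton_base between 0.031 and 0.037 m and horizontal distance between carton_top and carton_base below 0.008 m and angle between the x axis of carton_top and the x axis of carton_base, either way round below 0.12 rad and angle between each of carton_top, carton_low's own z axis and vertical below 0.05 rad and z of carton_low in the frame of carton_top between 0.031 and 0.037 m and horizontal distance between carton_low and carton_top below 0.008 m and angle between the x axis of carton_low and the x axis of carton_top, either way round below 0.12 rad) or (z of carton_low in the frame of carton_base between 0.031 and 0.037 m and horizontal distance between carton_low and carton_base below 0.008 m and angle between the x axis of carton_low and the x axis of carton_base, either way round below 0.12 rad and angle between each of carton_low, carton_top's own z axis and vertical below 0.05 rad and z of carton_top in the frame of carton_low between 0.031 and 0.037 m and horizontal distance between carton_top and carton_low below 0.008 m and angle between the x axis of carton_top and the x axis of carton_low, either way round below 0.12 rad)) and height (world z) of carton_base below 0.004 m and angle between carton_base's own z axis and vertical below 0.05 rad and contact force between each of carton_base, carton_low, carton_top and the arm below 0.2 N and contact force between each of carton_base, carton_low, carton_top and the fingers below 0.2 N and linear speed of each of carton_base, carton_low, carton_top below 0.02 m/s), for 0.2 s.
2. the bar is drawn out of the rack, gripped by its frosted sides (contact force between each of bar_c0, bar_c1 and the fingers above 2 N and z of bar in the frame of rack above 0.04 m), for 0.1 s.
At the end, for the whole second after the job is handed in: Bar gripped by both frosted sides, its middle within 6 mm of the light axis sideways, 10 mm in height, 50 mm of midway, upright to 0.10 rad, square to the light to 0.14, still, touching only the fingers; cartons let go on the dark-banded one, each within 8 mm and 0.12 rad of the one below, at rest (all of step 1 and contact force between each of bar_c0, bar_c1 and the fingers above 2 N and x of bar_mid in the frame of beam between -0.006 and 0.006 m and y of bar_mid in the frame of beam between -0.05 and 0.05 m and z of bar_mid in the frame of beam between -0.01 and 0.01 m and angle between the x axis of bar and the y axis of lightstand, either way round below 0.14 rad and angle between bar's own z axis and vertical below 0.1 rad and linear speed of bar below 0.02 m/s and contact force between bar and lightstand below 0.05 N and contact force between bar and rack below 0.05 N); the arm keeps its last pose, push and grip.
It fails at once if a finger touches a polished face of the bar (over 0.5 N) (contact force between bar_c2 and the fingers above 0.5 N).
It fails at once if the bar is knocked against the light stand (over 0.5 N) (contact force between bar and lightstand above 0.5 N).
It fails at once if another blank, the bottle or the model is shifted by more than 12 mm or tipped over (distance of any of blank_ivory, blank_white, dropper, model from where it was at the start of the episode above 0.012 m or angle between any of blank_ivory, blank_white, dropper, model's own z axis and vertical above 0.35 rad).
It fails at once if the dark-banded carton is pushed more than 25 mm from its place (distance of carton_base from where it was at the start of the episode above 0.025 m).
It also fails if it takes over 72 s, if anything falls off the work surface, if the arm or the gripper's body presses on something with over 40 N, if the wrist force passes 120 N, or if a joint passes its speed limit or range.

### The arm

A 7-joint arm with a two-finger parallel gripper is mounted at the origin on the work surface. World frame = base frame: x ahead of the robot, y to its left, z up, the work surface at z = 0. Lengths are in m, angles in rad, forces in N, time in s.
With the tool pointing down it reaches from about 0.4 to 0.875 m from the base axis. Payload 19.3 kg.
Tool frame: the origin (TCP) lies at the very end of the fingers, on their centre line; the grasp point (between the pads) lies 19 mm behind it; z points along the fingers, y is the line along which they close (so a half turn about z gives the same grasp; the last joint's range is limited). The gripper opens to 85 mm and grips with 20 to 120 N. Pads are 22 mm wide; open, the fingers measure 114 mm over their backs; the gripper's body (76 mm by 85 mm) begins 54 mm behind the grasp point. The pads swing forward as they close: fully open they stand 13 mm farther back than shut.
Start: joints at [-1.375, 0.521, -0.036, 1.599, 0.021, 1.021, -0.113], TCP at [0.164, 0.603, 0.231] pointing down, gripper open.
Joint ranges: [-2.91, 2.91], [-0.3, 2.13], [-1.5, 1.42], [0.17, 2.43], [-1.26, 4.41], [0.16, 1.93], [-2.52, 2.52]. Speed limits (rad/s): [1.89, 1.89, 2.39, 2.39, 3.01, 3.01, 3.01].

### API

Orientations are given as [roll, pitch, yaw] about the fixed x, y, z axes, in that order (R = Rz(yaw) Ry(pitch) Rx(roll)).
In Python, from workcell import bot gives the robot as it stands.
- The arm moves only by the shell command python3 -m crank 'ROWS' [FORCE]. ROWS is a JSON object of lists of equal length, an entry for each row: "travel": the shift along the world's x, y, z in cm, a list of three; "turn": the turn, a rotation vector about the world's x, y, z in degrees, a list of three; "gripper": the closure, from 0 (fully open) to 1 (shut). A call has exactly 5 rows; each row is the pose to reach, as a shift and turn from the pose commanded when the call began; what a row does not reach only later rows make up. A row lasts 1/10 s, in which the tool goes at most 50 mm and 8.59 degrees, less where a joint would pass 70% of its speed; a pose out of reach is approached as far as the arm can. A call with a gripper value outside its range is refused whole. The fingers move at their own pace and stop on an object; FORCE is the grip in N (left out, the last holds). Time passes only in rows, so rows that repeat a pose let the fingers close, or fill a call up. It gives the time, the measured TCP pose, the force, the opening and the grip force at its end, in the units of the state.
- bot.observe(): the state, without advancing time (a new reading comes with each control period).
- bot.grab_frame(name): name is "scene" or "side" or "wrist"; returns a dict with "pixels" (384x512x3 uint8, red, green, blue), "fx", "fy", "cx", "cy" (pixels), "dist" ([k1, k2, p1, p2, k3] as OpenCV has them; the pictures are not rectified), "extrinsics" (4x4, takes a point from world to camera coordinates). Camera axes: x right, y down, z forward; pixel columns grow to the right and rows downward; lengths in m; the calibration is good to about 2 mm. A picture is of the moment at which its call begins. There is no depth.
- bot.job_done(): hands the job in; it is judged then, once.
The state is a dict: "clock": time; "qpos": joint angles; "qd": joint speeds; "joint_efforts": joint torques, N m; "position": TCP position; "tool_rot": TCP orientation; "force": force on the tool from outside, world axes, zero at the start; "moment": the same for the moment, N m; "grip_width": finger opening in m; "finger_force": force on a finger pad.
Only numpy, scipy, OpenCV 4.12 (cv2) and the standard library are available. Lean on these libraries where they do the work, as an engineer would, in place of code of your own. Each camera call takes 0.05 s, during which the arm holds its last target. There are 200 camera calls.

## Working session

There is one attempt and no reset: what is moved stays moved. The work goes in short steps, Python scripts to look and compute and a shell command to move; the robot and the scene stay as the last step left them, time stands still between calls to the robot, and variables do not carry over. Pictures are saved under pics/ and viewed, at most 13 in all, crops included, and the job is handed in when it is done.

```bash
ls; mkdir -p pics
cat > h.py <<'E'
import numpy as np, cv2
from workcell import bot
def grab(n):
    f=bot.grab_frame(n); cv2.imwrite(f'pics/{n}_{int(1000*bot.observe()["clock"])}.png',f['pixels'][:,:,::-1]); return f
def K(f): return np.array([[f['fx'],0,f['cx']],[0,f['fy'],f['cy']],[0,0,1.]])
def ray(f,px):
    p=cv2.undistortPoints(np.array(px,float).reshape(-1,1,2),K(f),np.array(f['dist'],float)).reshape(-1,2)
    E=np.array(f['extrinsics']);R=E[:3,:3];t=E[:3,3]
    d=np.c_[p,np.ones(len(p))]@R; return -R.T@t,d
def plane(f,px,z):
    c,d=ray(f,px); return c+d*((z-c[2])/d[:,2])[:,None]
def proj(f,P):
    E=np.array(f['extrinsics']);r=cv2.Rodrigues(E[:3,:3])[0]
    return cv2.projectPoints(np.array(P,float).reshape(-1,3),r,E[:3,3],K(f),np.array(f['dist'],float))[0].reshape(-1,2)
E
python3 - <<'E'
from h import *
import pickle
F={n:grab(n) for n in ('scene','side','wrist')}
pickle.dump(F,open('f0.pkl','wb'))
a=np.hstack([F['scene']['pixels'],F['side']['pixels']])
for n in F: print(n, -np.array(F[n]['extrinsics'])[:3,:3].T@np.array(F[n]['extrinsics'])[:3,3], F[n]['fx'])
o=bot.observe();print(o)
cv2.imwrite('pics/s0.png',cv2.resize(F['scene']['pixels'][:,:,::-1],(800,600)))
cv2.imwrite('pics/s1.png',cv2.resize(F['side']['pixels'][:,:,::-1],(800,600)))
E
```

```text
pics
scene [ 0.91895348 -0.52657894  0.52051536] 397.00574006660395
side [ 0.34885528 -0.56089266  0.42495335] 358.02223615907474
wrist [0.09349108 0.62331314 0.37333494] 333.0593426443341
{'clock': 0.15, 'qpos': array([-1.37520507,  0.52187734, -0.03630791,  1.5998443 ,  0.02119044,
        1.02111042, -0.1127877 ]), 'qd': array([ 0.00082123, -0.00248761, -0.00171492, -0.00121072,  0.00106206,
       -0.0003871 , -0.0021    ]), 'joint_efforts': array([ 1.53008128e-03, -9.27396584e+01,  1.98047563e+00, -3.70055902e+01,
        1.79419282e-02,  6.45580469e-03, -7.01703425e-05]), 'position': array([0.16414308, 0.60280924, 0.23086974]), 'tool_rot': array([-3.14073981e+00,  5.85615540e-05,  2.87577888e+00]), 'force': array([-0.13213598, -0.33945892, -0.34791048]), 'moment': array([-0.06398364, -0.0072522 , -0.00088625]), 'finger_force': 0.0, 'grip_width': 0.08571619558887271}
```

View pics/s0.png

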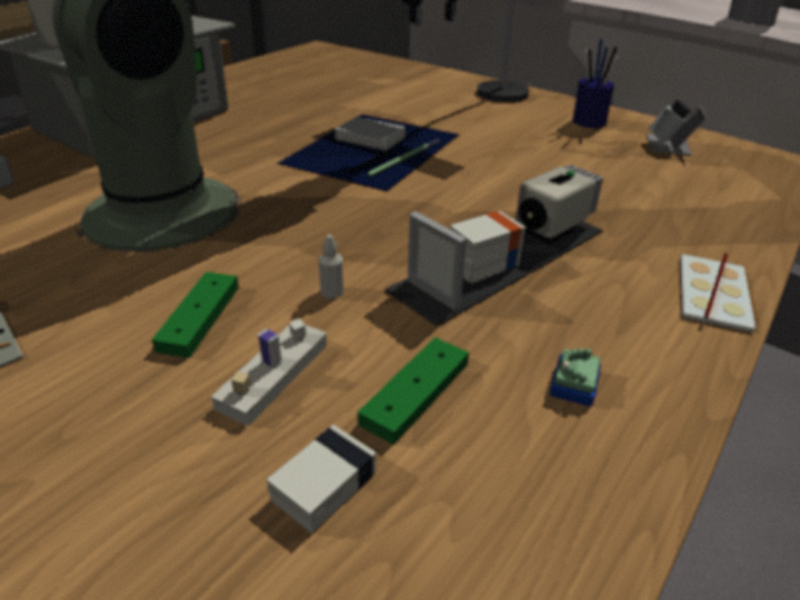

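View pics/s1.png

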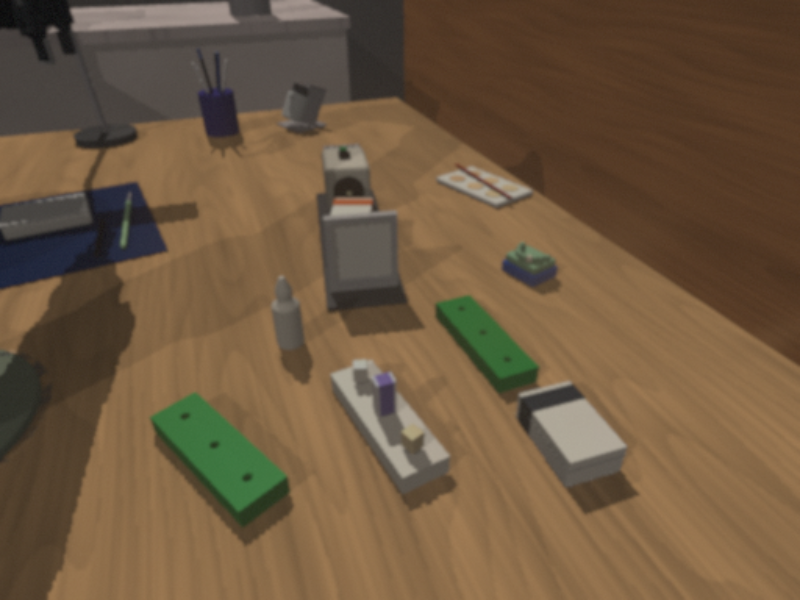

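Both views show the same layout. In the scene view (800 px wide) the dark-banded carton is at (322,478), the rack at (272,370) with the lilac bar in its middle hole, the stacked cartons at (490,245) between screen and lamp, the bottle at (331,270) and the model at (576,376). First I'll get rough positions from rays.

Run:
```python
from h import *
import pickle
F=pickle.load(open('f0.pkl','rb'));s=1.5625
def P(n,pts,z): print(n,z,np.round(plane(F[n],np.array(pts)/s,z),3).tolist())
P('scene',[(330,428),(375,457),(313,516),(269,481)],.034)
P('side',[(519,390),(572,383),(624,443),(567,470)],.034)
print('rack');P('scene',[(300,322),(327,335),(243,410),(215,392)],.022);P('side',[(331,375),(368,360),(447,462),(405,478)],.022)
print('bar top');P('scene',[(268,333)],.065);P('side',[(384,378)],.065)
print('plate');P('scene',[(388,290),(440,318),(601,230)],.006);P('side',[(328,305),(406,300)],.006)
print('screen top');P('scene',[(410,215),(466,240)],.116);P('side',[(325,215),(396,211)],.116)
print('lamp top');P('scene',[(519,195),(553,203),(600,178)],.106);P('side',[(323,150),(363,147),(328,181),(371,178)],.106)
print('cartontop');P('scene',[(452,219),(500,213),(523,235),(484,245)],.074)
print('bottle');P('scene',[(331,290)],0);P('side',[(290,340)],0)
print('model');P('scene',[(576,385)],.02);P('side',[(530,265)],.02)
```

```text
scene 0.034 [[0.607, -0.212, 0.034], [0.668, -0.213, 0.034], [0.666, -0.302, 0.034], [0.607, -0.3, 0.034]]
side 0.034 [[0.607, -0.205, 0.034], [0.663, -0.215, 0.034], [0.659, -0.3, 0.034], [0.593, -0.307, 0.034]]
rack
scene 0.022 [[0.447, -0.093, 0.022], [0.492, -0.091, 0.022], [0.507, -0.245, 0.022], [0.461, -0.246, 0.022]]
side 0.022 [[0.437, -0.1, 0.022], [0.482, -0.09, 0.022], [0.505, -0.253, 0.022], [0.463, -0.256, 0.022]]
bar top
scene 0.065 [[0.473, -0.168, 0.065]]
side 0.065 [[0.474, -0.172, 0.065]]
plate
scene 0.006 [[0.479, 0.053, 0.006], [0.574, 0.045, 0.006], [0.654, 0.42, 0.006]]
side 0.006 [[0.473, 0.058, 0.006], [0.574, 0.031, 0.006]]
screen top
scene 0.116 [[0.488, 0.088, 0.116], [0.583, 0.08, 0.116]]
side 0.116 [[0.489, 0.102, 0.116], [0.579, 0.079, 0.116]]
lamp top
scene 0.106 [[0.567, 0.258, 0.106], [0.619, 0.267, 0.106], [0.64, 0.399, 0.106]]
side 0.106 [[0.556, 0.385, 0.106], [0.625, 0.374, 0.106], [0.528, 0.241, 0.106], [0.593, 0.228, 0.106]]
cartontop
scene 0.074 [[0.5, 0.182, 0.074], [0.546, 0.245, 0.074], [0.605, 0.207, 0.074], [0.575, 0.147, 0.074]]
bottle
scene 0 [[0.409, 0.009, 0.0]]
side 0 [[0.411, 0.008, 0.0]]
model
scene 0.02 [[0.78, 0.022, 0.02]]
side 0.02 [[0.766, 0.032, 0.02]]
```

```bash
python3 -m crank '{"travel":[[2.5,-2.9,0.8],[5,-5.8,1.6],[7.6,-8.6,2.4],[10.1,-11.5,3.2],[12.7,-14.4,4]],"turn":[[0,0,-5.6],[0,0,-11.2],[0,0,-16.8],[0,0,-22.4],[0,0,-28]],"gripper":[0,0,0,0,0]}'
python3 -m crank '{"travel":[[2.5,-2.9,0.8],[5,-5.8,1.6],[7.6,-8.6,2.4],[10.1,-11.5,3.2],[12.7,-14.4,4]],"turn":[[0,0,-5.6],[0,0,-11.2],[0,0,-16.8],[0,0,-22.4],[0,0,-28]],"gripper":[0,0,0,0,0]}'
python3 -m crank '{"travel":[[2.5,-2.9,0.8],[5,-5.8,1.6],[7.6,-8.6,2.4],[10.1,-11.5,3.2],[12.7,-14.4,4]],"turn":[[0,0,-5.6],[0,0,-11.2],[0,0,-16.8],[0,0,-22.4],[0,0,-28]],"gripper":[0,0,0,0,0]}'
python3 - <<'E'
from h import *
import pickle
f=grab('wrist');pickle.dump(f,open('f1.pkl','wb'))
c,d=ray(f,[(256,192)]);print(c,d, bot.observe()['position'],bot.observe()['tool_rot'])
cv2.imwrite('pics/w1.png',cv2.resize(f['pixels'][:,:,::-1],(800,600)))
E
```

```text
clock: 0.65
position: [0.2919, 0.4577, 0.2715]
tool_rot: [-3.141, -0.0, 2.383]
force: [-0.0, 0.5, 0.1]
grip_width: 0.0855
finger_force: 0.0
clock: 1.15
position: [0.4189, 0.3137, 0.3116]
tool_rot: [-3.141, -0.0, 1.895]
force: [0.5, 0.5, -0.1]
grip_width: 0.0852
finger_force: 0.0
clock: 1.65
position: [0.5459, 0.1698, 0.3516]
tool_rot: [-3.141, -0.0, 1.406]
force: [0.1, 1.1, -0.7]
grip_width: 0.0851
finger_force: 0.0
[0.55705194 0.24263854 0.49417851] [[-0.0388133  -0.27075224 -0.96195735]] [0.54949188 0.16422377 0.35289439] [3.13838142e+00 1.37770187e-03 1.39362417e+00]
```

View pics/w1.png

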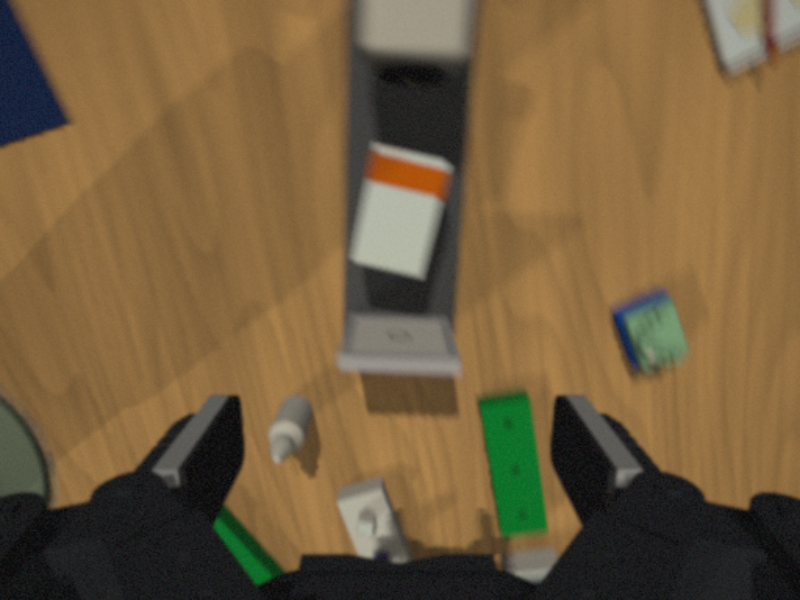

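The wrist view shows the orange-banded carton at (402,210), turned relative to the stand, with the screen top at (400,362) and the lamp at (415,30). Next I'll take a still frame and measure by colour masks.

```bash
cat >> h.py <<'E'
def rect(f,mask,z):
    c=max(cv2.findContours(mask.astype(np.uint8),0,cv2.CHAIN_APPROX_NONE)[0],key=cv2.contourArea).reshape(-1,2)
    p=plane(f,c,z)[:,:2]; r=cv2.minAreaRect((p*1000).astype(np.float32))
    b=cv2.boxPoints(r); e=b[1]-b[0] if np.linalg.norm(b[1]-b[0])>np.linalg.norm(b[2]-b[1]) else b[2]-b[1]
    a=np.degrees(np.arctan2(e[1],e[0]))%180
    return np.round(r[0],1),np.round(r[1],1),round(a,1),c   # mm, mm, long-axis angle deg
E
python3 - <<'E'
from h import *
import pickle
f=grab('wrist');pickle.dump(f,open('f1.pkl','wb'))
im=f['pixels'];hsv=cv2.cvtColor(im,cv2.COLOR_RGB2HSV);print(bot.observe()['position'],bot.observe()['tool_rot'])
s=1.5625
for (x,y) in [(402,230),(410,170),(440,200),(455,180),(356,240),(400,290),(360,150),(462,200),(354,300),(450,300),(400,330),(400,355),(342,100),(480,100),(415,20)]: print((x,y),hsv[int(y/s),int(x/s)])
roi=np.zeros(im.shape[:2],bool);roi[85:185,215:300]=1
m=roi&((hsv[...,2]>120)&(hsv[...,1]<60)|((hsv[...,0]<15)&(hsv[...,1]>150)&(hsv[...,2]>120)))
out=rect(f,m,.074);print(out[:3])
v=im.copy();cv2.drawContours(v,[out[3]],-1,(255,0,0),1)
cv2.imwrite('pics/w2.png',cv2.resize(v[0:256,180:340,::-1],(500,800),interpolation=cv2.INTER_CUBIC)[:600*800//600][:800])
v2=cv2.resize(v[20:260,170:330,::-1],None,fx=2.5,fy=2.5,interpolation=cv2.INTER_CUBIC);cv2.imwrite('pics/w2.png',v2)
E
```

```text
[0.54787659 0.16647935 0.35208074] [3.13928148e+00 1.17456735e-03 1.40007368e+00]
(402, 230) [ 42  25 185]
(410, 170) [ 13 238 176]
(440, 200) [40 12 63]
(455, 180) [ 17 129 130]
(356, 240) [ 38  27 186]
(400, 290) [160  35  44]
(360, 150) [ 14 243 149]
(462, 200) [ 16 138 140]
(354, 300) [23 17 61]
(450, 300) [ 15 140 138]
(400, 330) [ 23  27 125]
(400, 355) [ 18  21 156]
(342, 100) [38 15 69]
(480, 100) [ 17 140 126]
(415, 20) [ 23  43 161]
(array([542. , 186.5]), array([65.6, 59.4]), np.float32(68.3))
```

View pics/w2.png

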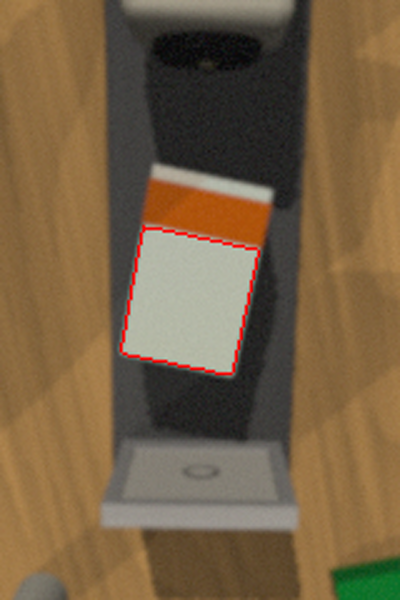

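The still crop shows the white part outlined cleanly, with the orange band and white end strip above it at crop (152,165)–(273,190). I'll extend the region of interest and fit the plate edges.

Run:
```python
from h import *
import pickle
f=pickle.load(open('f1.pkl','rb'))
im=f['pixels'];hsv=cv2.cvtColor(im,cv2.COLOR_RGB2HSV);H,S,V=[hsv[...,i].astype(int) for i in range(3)]
roi=np.zeros(H.shape,bool);roi[75:180,212:285]=1
m=roi&((V>115)&(S<60)|((H<15)&(S>190)&(V>110)))
m=cv2.morphologyEx(m.astype(np.uint8),cv2.MORPH_CLOSE,np.ones((5,5)))
print('top carton',rect(f,m,.074)[:3])
# plate edges: row by row, dark low-sat pixels
L=[];R=[]
for y in range(50,190):
    d=(S[y]<90)
    run=np.where(d[190:310])[0]+190
    x=245
    # walk from carton/plate middle outward to the wood
    l=x
    while S[y,l]<90 or (H[y,l]<15 and S[y,l]>190) : l-=1
    r=x
    while S[y,r]<90 or (H[y,r]<15 and S[y,r]>190): r+=1
    L.append((l+.5,y));R.append((r-.5,y))
for n,E in(('L',L),('R',R)):
    p=plane(f,E,.006)[:,:2]
    q=p[(np.arange(len(p))>10)&(np.arange(len(p))<130)]
    for _ in range(3):
        vx,vy,x0,y0=cv2.fitLine(q.astype(np.float32),cv2.DIST_HUBER,0,.001,.001).ravel()
        r=(q-[x0,y0])@[-vy,vx];q=q[abs(r)<max(.0015,1*r.std())]
    t=(0.19-y0)/vy;print(n,len(q),'angle',np.degrees(np.arctan2(vy,vx))%180,'x at y=.19',x0+vx*t)
k=lambda x,y:(170+x/2.5,20+y/2.5)
print('screen top near/far edge',np.round(plane(f,[k(102,520),k(297,522),k(122,440),k(284,440)],.116),4).tolist())
print('screen top thick',np.round(plane(f,[k(103,505),k(297,505)],.116),4).tolist())
print('lamp lens centre z.06',plane(f,[k(207,62)],.06))
```

```text
top carton (array([547.5, 199.5]), array([94.8, 60. ]), np.float32(67.9))
L 97 angle 79.00573 x at y=.19 0.4951827
R 89 angle 78.899025 x at y=.19 0.6052739
screen top near/far edge [[0.4833, 0.0946, 0.116], [0.577, 0.0766, 0.116], [0.5013, 0.1328, 0.116], [0.5771, 0.1191, 0.116]]
screen top thick [[0.4854, 0.1021, 0.116], [0.5783, 0.0854, 0.116]]
lamp lens centre z.06 [[0.5714695 0.2946657 0.06     ]]
```

```bash
python3 -m crank '{"travel":[[0.1,1,-4],[0.2,2,-8],[0.25,2.85,-12],[0.25,2.85,-16],[0.25,2.85,-20]],"turn":[[0,0,-5],[0,0,-10],[0,0,-12.9],[0,0,-12.9],[0,0,-12.9]],"gripper":[0,0,0,0,0]}' 
python3 -m crank '{"travel":[[0,0,-0.5],[0,0,-1],[0,0,-1],[0,0,-1],[0,0,-1]],"turn":[[0,0,0],[0,0,0],[0,0,0],[0,0,0],[0,0,0]],"gripper":[0,0,0,0,0]}'
```

```text
clock: 2.25
position: [0.5472, 0.2, 0.1496]
tool_rot: [-3.141, 0.0, 1.185]
force: [0.9, 0.5, -0.0]
grip_width: 0.0852
finger_force: 0.0
clock: 2.75
position: [0.5483, 0.1998, 0.1427]
tool_rot: [3.14, -0.002, 1.185]
force: [0.3, 0.6, -0.1]
grip_width: 0.0854
finger_force: 0.0
```

```bash
python3 -m crank '{"travel":[[0,0,-3],[0,0,-6],[0,0,-8.5],[0,0,-9.9],[0,0,-9.9]],"turn":[[0,0,0],[0,0,0],[0,0,0],[0,0,0],[0,0,0]],"gripper":[0,0,0,0,0]}' 30
python3 -m crank '{"travel":[[0,0,0],[0,0,0],[0,0,0],[0,0,0],[0,0,0]],"turn":[[0,0,0],[0,0,0],[0,0,0],[0,0,0],[0,0,0]],"gripper":[0.2,0.4,0.6,0.6,0.6]}'
python3 -m crank '{"travel":[[0,0,0],[0,0,0],[0,0,0],[0,0,0],[0,0,0]],"turn":[[0,0,0],[0,0,0],[0,0,0],[0,0,0],[0,0,0]],"gripper":[0.6,0.6,0.6,0.6,0.6]}'
```

```text
clock: 3.25
position: [0.5472, 0.1993, 0.0414]
tool_rot: [-3.14, 0.001, 1.185]
force: [0.0, -0.1, -0.1]
grip_width: 0.0855
finger_force: 0.0
clock: 3.75
position: [0.5485, 0.1998, 0.0438]
tool_rot: [3.14, -0.002, 1.185]
force: [-1.4, -0.6, 6.6]
grip_width: 0.0591
finger_force: 32.5
clock: 4.25
position: [0.5484, 0.1998, 0.0438]
tool_rot: [3.14, -0.002, 1.185]
force: [-1.2, -0.2, 6.2]
grip_width: 0.0591
finger_force: 32.5
```

```bash
python3 -m crank '{"travel":[[0,0,2],[0,0,6],[0,0,10.5],[0,0,15],[0,0,19]],"turn":[[0,0,0],[0,0,0],[0,0,0],[0,0,0],[0,0,0]],"gripper":[0.6,0.6,0.6,0.6,0.6]}'
python3 -m crank '{"travel":[[0.2,-4.5,1.2],[0.5,-9.2,2.5],[0.8,-14,4],[1.1,-18.7,5],[1.5,-23.5,6]],"turn":[[0,0,4],[0,0,8],[0,0,12],[0,0,16],[0,0,22]],"gripper":[0.6,0.6,0.6,0.6,0.6]}'
python3 -m crank '{"travel":[[1.1,-4.7,1],[2.2,-9.5,2],[3.3,-14,3],[4.4,-19,4],[5.5,-24,5]],"turn":[[0,0,0],[0,0,0],[0,0,0],[0,0,0],[0,0,0]],"gripper":[0.6,0.6,0.6,0.6,0.6]}'
python3 -m crank '{"travel":[[0,0,0],[0,0,0],[0,0,0],[0,0,0],[0,0,0]],"turn":[[0,0,0],[0,0,0],[0,0,0],[0,0,0],[0,0,0]],"gripper":[0.6,0.6,0.6,0.6,0.6]}'
python3 - <<'E'
from h import *
import pickle
f=grab('wrist');pickle.dump(f,open('f2.pkl','wb'))
cv2.imwrite('pics/w3.png',cv2.resize(f['pixels'][:,:,::-1],(800,600)))
E
```

```text
clock: 4.75
position: [0.5478, 0.1994, 0.2357]
tool_rot: [3.14, -0.002, 1.184]
force: [0.0, 0.4, -0.3]
grip_width: 0.0597
finger_force: 33.4
clock: 5.25
position: [0.5624, -0.0373, 0.2941]
tool_rot: [3.14, -0.0, 1.572]
force: [1.0, 0.7, -0.9]
grip_width: 0.0594
finger_force: 33.4
clock: 5.75
position: [0.6168, -0.2731, 0.3432]
tool_rot: [3.14, 0.0, 1.569]
force: [1.4, 0.4, -0.9]
grip_width: 0.0597
finger_force: 33.4
clock: 6.25
position: [0.617, -0.2702, 0.3418]
tool_rot: [3.141, -0.0, 1.57]
force: [-1.0, -0.6, -1.2]
grip_width: 0.0596
finger_force: 33.5
```

View pics/w3.png

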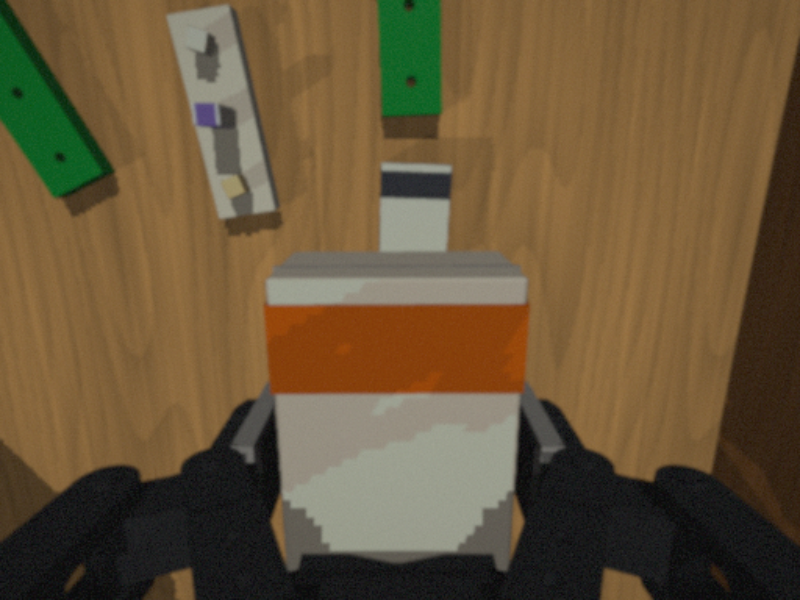

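The held carton fills the lower middle of the view, and the dark-banded one peeks out at (415,205). The rack is at (225,110) with the bar at (208,115), white blank above and ivory below. I'll move back 8 cm so the base shows fully, then measure.

```bash
python3 -m crank '{"travel":[[0,-4,0],[0,-8,0],[0,-8,0],[0,-8,0],[0,-8,0]],"turn":[[0,0,0],[0,0,0],[0,0,0],[0,0,0],[0,0,0]],"gripper":[0.6,0.6,0.6,0.6,0.6]}'
python3 -m crank '{"travel":[[0,0,0],[0,0,0],[0,0,0],[0,0,0],[0,0,0]],"turn":[[0,0,0],[0,0,0],[0,0,0],[0,0,0],[0,0,0]],"gripper":[0.6,0.6,0.6,0.6,0.6]}'
cat >> h.py <<'E'
def masks(f):
    hsv=cv2.cvtColor(cv2.medianBlur(f['pixels'],3),cv2.COLOR_RGB2HSV);return [hsv[...,i].astype(int) for i in range(3)]
def comps(f,m,z,amin):
    n,l,st,c=cv2.connectedComponentsWithStats(m.astype(np.uint8))
    for i in range(1,n):
        if st[i,4]>amin:
            r=rect(f,l==i,z); print(np.round(c[i]),st[i,4],r[0],r[1],r[2])
E
python3 - <<'E'
from h import *
import pickle
f=grab('wrist');pickle.dump(f,open('f3.pkl','wb'))
H,S,V=masks(f)
m=((S<80)|((H>95)&(H<140)));print(bot.observe()['position'])
m[200:]=0
print('base z.034');comps(f,m,.034,400)
print('rack z.022');comps(f,m,.022,400)
print('lilac z.065');comps(f,(H>115)&(H<150)&(S>80)&(V>60),.065,20)
m=(S<80)|((H<15)&(S>190)&(V>100)); m[:190]=0
print('held .372');comps(f,m,.372,2000)
v=f['pixels'].copy();v[m]=v[m]//2+[0,0,127];cv2.imwrite('pics/w4.png',v[:,:,::-1])
E
```

```text
clock: 6.8
position: [0.6171, -0.3503, 0.3415]
tool_rot: [3.141, -0.001, 1.57]
force: [0.0, 0.0, -0.9]
grip_width: 0.0594
finger_force: 33.5
clock: 7.3
position: [0.6168, -0.3512, 0.3415]
tool_rot: [3.142, 0.0, 1.569]
force: [0.7, -0.4, -1.2]
grip_width: 0.0596
finger_force: 33.5
[ 0.61678976 -0.35127134  0.34146829]
base z.034
[145.  36.] 3153 [ 483.2 -208.2] [53.  87.7] 98.9
[265.  75.] 3793 [ 630.9 -253.5] [96.  59.9] 88.4
[253. 178.] 5334 [ 615.4 -384.8] [ 47.  232.9] 179.9
rack z.022
[145.  36.] 3153 [ 479.7 -206.3] [54.4 90. ] 98.9
[265.  75.] 3793 [ 631.3 -252.9] [98.6 61.5] 88.4
[253. 178.] 5334 [ 615.3 -387.6] [ 48.2 239.1] 179.9
lilac z.065
[123.   1.] 35 [ 472.5 -177.7] [12.2  2.9] 0.6
held .372
[254. 223.] 9000 [ 616.  -320.9] [21.1 59.5] 179.7
[253. 328.] 48054 [ 616.5 -361. ] [208.3  62. ] 0.3
```

View pics/w4.png

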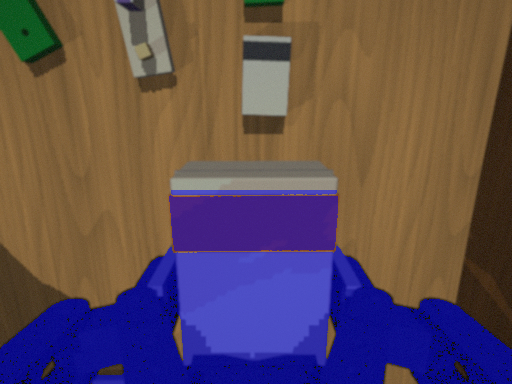

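The overlay shows the full base carton at (266,75), and the measured 96 x 60 mm matches the given size. The held carton's front top edge is near row 177. I'll check how the carton sits along the tool.

Run:
```python
from h import *
import pickle
f=pickle.load(open('f3.pkl','rb'))
g=f['pixels'].mean(2)
for x in (200,254,310):
    c=g[:,x-4:x+5].mean(1);print(x,[int(v) for v in c[155:200]])
print(plane(f,[(174,177),(254,177),(336,177)],.372),plane(f,[(254,160)],.338))
H,S,V=masks(f)
for y in (200,240,262): 
    xs=np.where(((S[y]<70)&(V>120))|((H[y]<15)&(S[y]>190)))[0];xs=xs[(xs>150)&(xs<360)];print(y,xs.min(),xs.max(),plane(f,[(xs.min()-.5,y),(xs.max()+.5,y)],.372)[:,:2])
```

```text
200 [94, 93, 94, 93, 95, 97, 103, 104, 105, 105, 103, 105, 106, 105, 101, 100, 101, 105, 107, 105, 106, 109, 121, 137, 149, 152, 152, 153, 152, 152, 152, 152, 152, 152, 152, 153, 153, 153, 147, 130, 107, 86, 75, 76, 77]
254 [94, 94, 95, 95, 95, 97, 103, 104, 105, 105, 105, 106, 106, 104, 100, 99, 103, 105, 106, 106, 106, 110, 123, 137, 145, 144, 141, 140, 140, 139, 140, 140, 140, 140, 140, 140, 140, 139, 135, 119, 97, 77, 69, 68, 69]
310 [97, 97, 97, 99, 98, 101, 103, 103, 104, 105, 105, 105, 105, 102, 98, 99, 103, 106, 105, 106, 107, 111, 125, 139, 144, 143, 141, 140, 140, 141, 139, 140, 141, 140, 140, 140, 141, 141, 134, 115, 90, 72, 70, 69, 69]
[[ 0.58865865 -0.30378424  0.372     ]
 [ 0.61621569 -0.30383083  0.372     ]
 [ 0.64446023 -0.30390455  0.372     ]] [[ 0.61622541 -0.30414149  0.338     ]]
200 151 359 [[ 0.57985647 -0.31205872]
 [ 0.65324063 -0.31221644]]
240 151 359 [[ 0.57850172 -0.32729601]
 [ 0.65455798 -0.32745855]]
262 151 357 [[ 0.57772973 -0.33614855]
 [ 0.65457047 -0.33631547]]
```

```bash
python3 -m crank '{"travel":[[0.7,4,-2],[1.4,8,-4],[1.4,9.8,-8],[1.4,9.8,-12],[1.4,9.8,-16]],"turn":[[0,0,-0.8],[0,0,-1.5],[0,0,-1.5],[0,0,-1.5],[0,0,-1.5]],"gripper":[0.6,0.6,0.6,0.6,0.6]}'
python3 -m crank '{"travel":[[0,0,-4],[0,0,-8],[0,0,-11],[0,0,-12],[0,0,-12]],"turn":[[0,0,0],[0,0,0],[0,0,0],[0,0,0],[0,0,0]],"gripper":[0.6,0.6,0.6,0.6,0.6]}'
python3 -m crank '{"travel":[[0,0,0],[0,0,0],[0,0,0],[0,0,0],[0,0,0]],"turn":[[0,0,0],[0,0,0],[0,0,0],[0,0,0],[0,0,0]],"gripper":[0.6,0.6,0.6,0.6,0.6]}'
python3 -c "
from workcell import bot;o=bot.observe();print(o['position'],o['tool_rot'])"
```

```text
clock: 7.85
position: [0.631, -0.2523, 0.1804]
tool_rot: [3.141, 0.0, 1.544]
force: [0.4, -1.1, -0.6]
grip_width: 0.0593
finger_force: 33.5
clock: 8.35
position: [0.6304, -0.2532, 0.0607]
tool_rot: [-3.14, -0.0, 1.542]
force: [-0.3, -0.6, -0.9]
grip_width: 0.0596
finger_force: 33.4
clock: 8.85
position: [0.631, -0.2534, 0.0619]
tool_rot: [3.141, 0.0, 1.542]
force: [-0.2, 0.3, -1.5]
grip_width: 0.0596
finger_force: 33.4
[ 0.63095933 -0.25335867  0.06189637] [3.14108232e+00 1.26359998e-04 1.54234349e+00]
```

```bash
python3 -m crank '{"travel":[[0,0,-0.8],[0,0,-1.6],[0,0,-2.2],[0,0,-2.3],[0,0,-2.3]],"turn":[[0,0,0],[0,0,0],[0,0,0],[0,0,0],[0,0,0]],"gripper":[0.6,0.6,0.6,0.6,0.6]}'
python3 -m crank '{"travel":[[0,0,-0.1],[0,0,-0.2],[0,0,-0.2],[0,0,-0.2],[0,0,-0.2]],"turn":[[0,0,0],[0,0,0],[0,0,0],[0,0,0],[0,0,0]],"gripper":[0.6,0.6,0.6,0.6,0.6]}'
```

```text
clock: 9.35
position: [0.6305, -0.2533, 0.0378]
tool_rot: [-3.141, -0.0, 1.542]
force: [0.1, 0.7, -0.8]
grip_width: 0.0593
finger_force: 33.6
clock: 9.85
position: [0.6307, -0.2533, 0.0376]
tool_rot: [-3.142, -0.0, 1.542]
force: [-8.7, 4.8, 23.3]
grip_width: 0.0591
finger_force: 36.6
```

```bash
python3 -m crank '{"travel":[[0,0,0.1],[0,0,0.1],[0,0,0.1],[0,0,0.1],[0,0,0.1]],"turn":[[0,0,0],[0,0,0],[0,0,0],[0,0,0],[0,0,0]],"gripper":[0.6,0.6,0.4,0.2,0]}'
python3 -m crank '{"travel":[[0,0,0.1],[0,0,0.1],[0,0,0.1],[0,0,4],[0,0,8]],"turn":[[0,0,0],[0,0,0],[0,0,0],[0,0,0],[0,0,0]],"gripper":[0,0,0,0,0]}'
python3 -m crank '{"travel":[[0,-2,5],[0,-4,10],[0,-6,14],[0,-8,19],[0,-8,19]],"turn":[[0,0,0],[0,0,0],[0,0,0],[0,0,0],[0,0,0]],"gripper":[0,0,0,0,0]}'
python3 -m crank '{"travel":[[0,0,0],[0,0,0],[0,0,0],[0,0,0],[0,0,0]],"turn":[[0,0,0],[0,0,0],[0,0,0],[0,0,0],[0,0,0]],"gripper":[0,0,0,0,0]}'
python3 - <<'E'
from h import *
import pickle
f=grab('wrist');pickle.dump(f,open('f4.pkl','wb'))
H,S,V=masks(f);m=((S<80)|((H>95)&(H<140))|((H<15)&(S>190)&(V>100)))
m[235:]=0
print('z.068');comps(f,m,.068,1000)
print('z.022');comps(f,m,.022,1000)
print('lilac z.065');comps(f,(H>115)&(H<150)&(S>80)&(V>60),.065,20)
cv2.imwrite('pics/w5.png',f['pixels'][:,:,::-1])
E
```

```text
clock: 10.35
position: [0.6307, -0.2533, 0.0372]
tool_rot: [-3.141, 0.0, 1.542]
force: [-0.4, -0.0, -0.2]
grip_width: 0.0807
finger_force: 0.0
clock: 10.85
position: [0.63, -0.2531, 0.1174]
tool_rot: [-3.139, -0.0, 1.542]
force: [0.1, -0.6, 0.9]
grip_width: 0.0853
finger_force: 0.0
clock: 11.35
position: [0.631, -0.3372, 0.3137]
tool_rot: [3.135, 0.005, 1.539]
force: [-0.5, -0.7, 0.3]
grip_width: 0.0855
finger_force: 0.0
clock: 11.85
position: [0.6308, -0.3329, 0.3068]
tool_rot: [-3.141, -0.0, 1.543]
force: [-0.1, 0.4, -0.6]
grip_width: 0.0855
finger_force: 0.0
z.068
[121.  44.] 4318 [ 494.5 -205.4] [52.2 93.4] 99.4
[252.  61.] 1092 [ 630.8 -223.4] [18.6 59.2] 178.4
[252. 104.] 3422 [ 629.8 -268.1] [66.7 59.6] 88.4
z.022
[121.  44.] 4318 [ 477.9 -198.9] [ 58.6 104.7] 99.4
[252.  61.] 1092 [ 630.7 -219.1] [20.9 66.4] 178.4
[252. 104.] 3422 [ 629.5 -269.1] [74.7 66.8] 88.4
lilac z.065
[95.  9.] 234 [ 472.2 -170.7] [12.7 17. ] 91.7
```

View pics/w5.png

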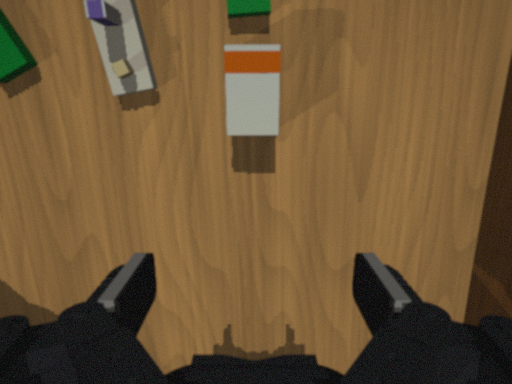

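The orange-banded carton sits at (252,90) with the base hidden beneath it. Its rear edge and yaw agree with the base, about (0.630,-0.254) at 88.4°. Next is the lower carton.

```bash
python3 -m crank '{"travel":[[-0.7,4.2,0.4],[-1.4,8.4,0.8],[-2.1,12.6,1.2],[-2.8,16.8,1.6],[-3.5,21,2]],"turn":[[0,0,-2],[0,0,-4],[0,0,-6],[0,0,-8],[0,0,-9.4]],"gripper":[0,0,0,0,0]}'
python3 -m crank '{"travel":[[-0.7,4.2,0.4],[-1.4,8.4,0.8],[-2.1,12.6,1.2],[-2.8,16.8,1.6],[-3.5,21,2]],"turn":[[0,0,0],[0,0,0],[0,0,0],[0,0,0],[0,0,0]],"gripper":[0,0,0,0,0]}'
python3 -m crank '{"travel":[[-0.5,4,0],[-1,8,0],[-1,8,0],[-1,8,0],[-1,8,0]],"turn":[[0,0,0],[0,0,0],[0,0,0],[0,0,0],[0,0,0]],"gripper":[0,0,0,0,0]}'
python3 -m crank '{"travel":[[0,0,0],[0,0,0],[0,0,0],[0,0,0],[0,0,0]],"turn":[[0,0,0],[0,0,0],[0,0,0],[0,0,0],[0,0,0]],"gripper":[0,0,0,0,0]}'
python3 - <<'E'
from h import *
import pickle
f=grab('wrist');pickle.dump(f,open('f5.pkl','wb'))
o=bot.observe();print(o['position'],o['tool_rot'])
H,S,V=masks(f);m=((S<60)&(V>115))|((H>95)&(H<140)&(S>100)&(V>50));m[:60]=0;m[230:]=0;m[:,:190]=0;m[:,320:]=0
m=cv2.morphologyEx(m.astype(np.uint8),cv2.MORPH_CLOSE,np.ones((7,7)))
comps(f,m,.040,300)
v=f['pixels'].copy();c=cv2.findContours(m,0,1)[0];cv2.drawContours(v,c,-1,(255,0,0),1)
cv2.imwrite('pics/w6.png',v[:,:,::-1])
E
```

```text
clock: 12.4
position: [0.5952, -0.1216, 0.3275]
tool_rot: [-3.142, -0.0, 1.377]
force: [1.0, -0.1, 0.7]
grip_width: 0.0855
finger_force: 0.0
clock: 12.9
position: [0.5602, 0.0884, 0.3477]
tool_rot: [3.141, -0.0, 1.378]
force: [-0.2, 0.1, 0.1]
grip_width: 0.0854
finger_force: 0.0
clock: 13.4
position: [0.5509, 0.1656, 0.3475]
tool_rot: [3.141, 0.0, 1.377]
force: [-0.2, -0.6, -0.2]
grip_width: 0.0853
finger_force: 0.0
clock: 13.9
position: [0.5508, 0.1665, 0.3475]
tool_rot: [3.142, -0.0, 1.378]
force: [-1.2, -0.4, -0.2]
grip_width: 0.0858
finger_force: 0.0
[0.55080344 0.16662821 0.34746773] [-3.14157215e+00 -1.84211630e-05  1.37820492e+00]
[248. 129.] 3262 [548.8 198.2] [94.5 61.6] 70.7
[250. 217.] 1826 [527.8  79.8] [ 41.1 114.6] 169.0
```

View pics/w6.png

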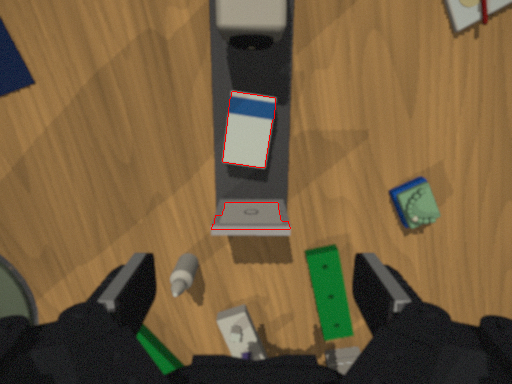

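The blue-banded carton is at (248,129), measured 94.5 x 61.6 mm, centre (0.549,0.198), long axis 70.7°. I'll grasp it.

```bash
python3 -m crank '{"travel":[[-0.1,1.6,-4],[-0.2,3.15,-8],[-0.2,3.15,-12.5],[-0.2,3.15,-17],[-0.2,3.15,-21]],"turn":[[0,0,-4],[0,0,-8.3],[0,0,-8.3],[0,0,-8.3],[0,0,-8.3]],"gripper":[0,0,0,0,0]}'
python3 -m crank '{"travel":[[0,0,-4],[0,0,-7],[0,0,-7.6],[0,0,-7.6],[0,0,-7.6]],"turn":[[0,0,0],[0,0,0],[0,0,0],[0,0,0],[0,0,0]],"gripper":[0,0,0,0,0]}'
python3 -m crank '{"travel":[[0,0,-2],[0,0,-4],[0,0,-4.6],[0,0,-5],[0,0,-5]],"turn":[[0,0,0],[0,0,0],[0,0,0],[0,0,0],[0,0,0]],"gripper":[0,0,0,0,0]}'
```

```text
clock: 14.45
position: [0.5483, 0.1982, 0.1355]
tool_rot: [-3.141, 0.0, 1.234]
force: [1.6, 1.0, 0.8]
grip_width: 0.0854
finger_force: 0.0
clock: 14.95
position: [0.5496, 0.1984, 0.063]
tool_rot: [3.14, -0.001, 1.233]
force: [0.8, -0.8, 0.1]
grip_width: 0.0856
finger_force: 0.0
clock: 15.45
position: [0.5492, 0.1983, 0.0123]
tool_rot: [3.141, -0.001, 1.233]
force: [0.0, 0.1, 0.3]
grip_width: 0.0858
finger_force: 0.0
```

```bash
python3 -m crank '{"travel":[[0,0,0],[0,0,0],[0,0,0],[0,0,0],[0,0,0]],"turn":[[0,0,0],[0,0,0],[0,0,0],[0,0,0],[0,0,0]],"gripper":[0.2,0.4,0.6,0.6,0.6]}' 30
python3 -m crank '{"travel":[[0,0,0],[0,0,0],[0,0,0],[0,0,2],[0,0,5]],"turn":[[0,0,0],[0,0,0],[0,0,0],[0,0,0],[0,0,0]],"gripper":[0.6,0.6,0.6,0.6,0.6]}'
python3 -m crank '{"travel":[[0,0,4.5],[0,0,9],[0,0,13.5],[0,0,18],[0,0,22]],"turn":[[0,0,0],[0,0,0],[0,0,0],[0,0,0],[0,0,0]],"gripper":[0.6,0.6,0.6,0.6,0.6]}'
```

```text
clock: 15.95
position: [0.5492, 0.1984, 0.0123]
tool_rot: [3.141, -0.001, 1.233]
force: [-2.0, -0.1, 8.5]
grip_width: 0.0596
finger_force: 31.6
clock: 16.45
position: [0.5479, 0.1978, 0.0612]
tool_rot: [-3.14, 0.002, 1.233]
force: [1.0, -0.3, -1.1]
grip_width: 0.0596
finger_force: 34.3
clock: 16.95
position: [0.5486, 0.198, 0.2843]
tool_rot: [3.141, -0.001, 1.233]
force: [-0.0, 1.1, -1.5]
grip_width: 0.0595
finger_force: 34.3
```

```bash
python3 -m crank '{"travel":[[0.6,-4.2,0.5],[1.2,-8.4,1],[1.8,-12.6,1.5],[2.4,-16.8,2],[3,-21,3]],"turn":[[0,0,4],[0,0,8],[0,0,12],[0,0,16],[0,0,17.8]],"gripper":[0.6,0.6,0.6,0.6,0.6]}'
python3 -m crank '{"travel":[[0.6,-4.2,0.5],[1.2,-8.4,1],[1.8,-12.6,1.5],[2.4,-16.8,2],[3,-21,2]],"turn":[[0,0,0],[0,0,0],[0,0,0],[0,0,0],[0,0,0]],"gripper":[0.6,0.6,0.6,0.6,0.6]}'
python3 -m crank '{"travel":[[0.7,-4.2,0],[1.4,-8.4,0],[2.2,-12.4,0],[2.2,-12.4,0],[2.2,-12.4,0]],"turn":[[0,0,0],[0,0,0],[0,0,0],[0,0,0],[0,0,0]],"gripper":[0.6,0.6,0.6,0.6,0.6]}'
python3 -m crank '{"travel":[[0,0,0],[0,0,0],[0,0,0],[0,0,0],[0,0,0]],"turn":[[0,0,0],[0,0,0],[0,0,0],[0,0,0],[0,0,0]],"gripper":[0.6,0.6,0.6,0.6,0.6]}'
python3 - <<'E'
from h import *
import pickle
f=grab('wrist');pickle.dump(f,open('f6.pkl','wb'))
o=bot.observe();p=o['position'];print(p,o['tool_rot'])
H,S,V=masks(f);m=((S<60)&(V>115))|((H<15)&(S>190)&(V>100));m[150:]=0;m[:,:190]=0;m[:,320:]=0
m=cv2.morphologyEx(m.astype(np.uint8),cv2.MORPH_CLOSE,np.ones((7,7)))
print('stack');comps(f,m,.068,1000)
g=f['pixels'].mean(2)
for x in (200,254,310): print(x,[int(v) for v in g[150:200,x-4:x+5].mean(1)])
zt=p[2]-.0063+.034
for r in (170,175,180,185): print(r,plane(f,[(200,r),(254,r),(310,r)],zt)[:,1]-p[1])
E
```

```text
clock: 17.45
position: [0.5783, -0.0135, 0.3118]
tool_rot: [-3.141, -0.0, 1.547]
force: [1.0, 0.5, -1.5]
grip_width: 0.0589
finger_force: 34.3
clock: 17.95
position: [0.6088, -0.2236, 0.3325]
tool_rot: [3.14, 0.0, 1.544]
force: [0.9, 0.5, -0.8]
grip_width: 0.0594
finger_force: 34.4
clock: 18.45
position: [0.6302, -0.3468, 0.3311]
tool_rot: [-3.141, -0.0, 1.542]
force: [0.2, 0.1, -1.7]
grip_width: 0.0592
finger_force: 34.4
clock: 18.95
position: [0.6309, -0.3455, 0.3316]
tool_rot: [3.141, 0.0, 1.544]
force: [-0.0, -0.5, -1.4]
grip_width: 0.0595
finger_force: 34.4
[ 0.63085404 -0.34556414  0.33156696] [3.14151732e+00 7.69350081e-06 1.54444652e+00]
stack
[252.  78.] 4536 [ 630.  -253.5] [93.7 59.6] 88.5
200 [97, 96, 97, 96, 97, 97, 96, 98, 100, 103, 107, 109, 109, 110, 109, 110, 109, 108, 105, 106, 109, 111, 109, 110, 113, 121, 138, 153, 157, 159, 158, 158, 158, 159, 158, 157, 158, 159, 159, 159, 159, 152, 132, 102, 77, 67, 64, 63, 62, 61]
254 [57, 60, 61, 59, 60, 60, 60, 60, 63, 77, 94, 105, 109, 109, 110, 109, 109, 107, 102, 104, 108, 110, 111, 110, 112, 119, 134, 147, 149, 147, 147, 145, 145, 145, 145, 144, 146, 146, 144, 146, 145, 139, 120, 93, 71, 60, 60, 63, 62, 61]
310 [98, 100, 98, 98, 98, 99, 98, 99, 97, 102, 106, 108, 108, 109, 109, 109, 108, 108, 105, 106, 108, 110, 111, 109, 110, 117, 131, 146, 150, 148, 146, 145, 145, 146, 146, 146, 145, 146, 146, 147, 145, 143, 128, 103, 76, 62, 61, 62, 63, 61]
170 [0.04979263 0.04930137 0.04877517]
175 [0.04799662 0.04750161 0.04697462]
180 [0.0461845  0.0456857  0.04515793]
185 [0.04435614 0.04385349 0.04332497]
```

```bash
python3 -m crank '{"travel":[[0,4.5,-1],[0,9.2,-2],[0,9.2,-6],[0,9.2,-11],[0,9.2,-15]],"turn":[[0,0,0],[0,0,0],[0,0,0],[0,0,0],[0,0,0]],"gripper":[0.6,0.6,0.6,0.6,0.6]}'
python3 -m crank '{"travel":[[0,0,-4],[0,0,-7],[0,0,-8.5],[0,0,-8.5],[0,0,-8.5]],"turn":[[0,0,0],[0,0,0],[0,0,0],[0,0,0],[0,0,0]],"gripper":[0.6,0.6,0.6,0.6,0.6]}'
python3 -m crank '{"travel":[[0,0,-1],[0,0,-1.6],[0,0,-2],[0,0,-2.1],[0,0,-2.1]],"turn":[[0,0,0],[0,0,0],[0,0,0],[0,0,0],[0,0,0]],"gripper":[0.6,0.6,0.6,0.6,0.6]}'
```

```text
clock: 19.5
position: [0.6305, -0.253, 0.1795]
tool_rot: [-3.141, -0.0, 1.545]
force: [1.0, -0.2, -1.8]
grip_width: 0.0597
finger_force: 34.3
clock: 20.0
position: [0.6314, -0.2543, 0.0978]
tool_rot: [3.14, 0.001, 1.544]
force: [-0.1, 0.5, -0.9]
grip_width: 0.0591
finger_force: 34.3
clock: 20.5
position: [0.6308, -0.2538, 0.0754]
tool_rot: [-3.141, 0.0, 1.544]
force: [0.1, -0.3, -1.2]
grip_width: 0.0594
finger_force: 34.4
```

```bash
python3 -m crank '{"travel":[[0,0,-0.05],[0,0,-0.1],[0,0,-0.1],[0,0,-0.1],[0,0,-0.1]],"turn":[[0,0,0],[0,0,0],[0,0,0],[0,0,0],[0,0,0]],"gripper":[0.6,0.6,0.6,0.6,0.6]}'
python3 -m crank '{"travel":[[0,0,0],[0,0,0],[0,0,0],[0,0,0],[0,0,0]],"turn":[[0,0,0],[0,0,0],[0,0,0],[0,0,0],[0,0,0]],"gripper":[0.5,0.4,0.2,0,0]}'
python3 -m crank '{"travel":[[0,0,0],[0,0,0],[0,0,0],[0,0,4],[0,0,8]],"turn":[[0,0,0],[0,0,0],[0,0,0],[0,0,0],[0,0,0]],"gripper":[0,0,0,0,0]}'
python3 -m crank '{"travel":[[0,-2,5],[0,-4,9],[0,-6,13],[0,-8,16],[0,-8,16]],"turn":[[0,0,0],[0,0,0],[0,0,0],[0,0,0],[0,0,0]],"gripper":[0,0,0,0,0]}'
python3 -m crank '{"travel":[[0,0,0],[0,0,0],[0,0,0],[0,0,0],[0,0,0]],"turn":[[0,0,0],[0,0,0],[0,0,0],[0,0,0],[0,0,0]],"gripper":[0,0,0,0,0]}'
python3 - <<'E'
from h import *
import pickle
f=grab('wrist');pickle.dump(f,open('f7.pkl','wb'));f2=grab('side')
o=bot.observe();p=o['position'];print(p,o['tool_rot'])
H,S,V=masks(f);m=((S<60)&(V>115))|((H>95)&(H<125)&(S>100)&(V>50));m[170:]=0;m[:,:170]=0;m[:,340:]=0
m=cv2.morphologyEx(m.astype(np.uint8),cv2.MORPH_CLOSE,np.ones((7,7)))
print('stack');comps(f,m,.102,1000)
v=np.hstack([f['pixels'][0:230,60:360],f2['pixels'][154:384,212:512]])
cv2.imwrite('pics/w7.png',cv2.resize(v[:,:,::-1],(780,300)))
E
```

```text
clock: 21.0
position: [0.6308, -0.2538, 0.0745]
tool_rot: [3.142, 0.0, 1.544]
force: [-0.2, 1.0, -1.5]
grip_width: 0.0592
finger_force: 34.4
clock: 21.5
position: [0.6309, -0.2539, 0.0746]
tool_rot: [3.141, 0.0, 1.544]
force: [-0.5, 0.5, 0.9]
grip_width: 0.0854
finger_force: 0.0
clock: 22.0
position: [0.6301, -0.2537, 0.1546]
tool_rot: [-3.139, -0.0, 1.544]
force: [0.3, -0.6, 0.5]
grip_width: 0.0856
finger_force: 0.0
clock: 22.5
position: [0.6307, -0.3378, 0.319]
tool_rot: [3.136, 0.004, 1.541]
force: [-0.2, -1.5, -0.2]
grip_width: 0.0856
finger_force: 0.0
clock: 23.0
position: [0.6308, -0.3334, 0.3141]
tool_rot: [-3.141, -0.0, 1.544]
force: [-1.1, 0.3, 0.5]
grip_width: 0.0853
finger_force: 0.0
[ 0.63078008 -0.33363449  0.31426014] [-3.14128107e+00 -1.27758627e-04  1.54419860e+00]
stack
[252.  88.] 5691 [ 629.9 -253.7] [92.9 58.9] 88.5
```

View pics/w7.png

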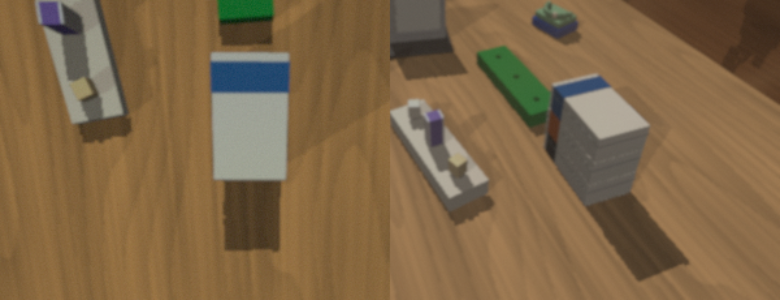

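The side view shows the three cartons flush and upright (stack top measured at (0.630,-0.254), 88.5°). Now a closer look at the bar.

```bash
python3 -m crank '{"travel":[[-4,2,-0.5],[-8,4,-1],[-11,8,-2],[-14,11,-5],[-15.8,13,-8]],"turn":[[0,0,0],[0,0,0],[0,0,0],[0,0,0],[0,0,0]],"gripper":[0.6,0.6,0.6,0.6,0.6]}'
python3 -m crank '{"travel":[[0,0,0],[0,0,0],[0,0,0],[0,0,0],[0,0,0]],"turn":[[0,0,0],[0,0,0],[0,0,0],[0,0,0],[0,0,0]],"gripper":[0.6,0.6,0.6,0.6,0.6]}'
python3 - <<'E'
from h import *
import pickle
f=grab('wrist');pickle.dump(f,open('f8.pkl','wb'))
o=bot.observe();p=o['position'];print(p,o['tool_rot'])
H,S,V=masks(f);m=(H>115)&(H<150)&(S>70)&(V>50)
comps(f,m,.065,50)
q=proj(f,[[.4725,-.1705,.065]])[0];print(q);x,y=np.clip(q.astype(int),[75,60],[437,324])
cv2.imwrite('pics/w8.png',cv2.resize(f['pixels'][y-60:y+60,x-75:x+75,::-1],(750,600),interpolation=cv2.INTER_CUBIC))
E
```

```text
clock: 23.6
position: [0.4713, -0.2021, 0.2345]
tool_rot: [3.14, -0.001, 1.545]
force: [2.3, -0.2, -0.8]
grip_width: 0.0342
finger_force: 0.0
clock: 24.1
position: [0.4732, -0.2044, 0.2347]
tool_rot: [3.141, 0.0, 1.543]
force: [-0.1, 0.2, 0.9]
grip_width: 0.0345
finger_force: 0.0
[ 0.47311086 -0.20428285  0.23467994] [3.14115803e+00 2.86509271e-04 1.54355729e+00]
[252. 139.] 276 [ 471.8 -168.7] [17.6 13. ] 88.7
[252.87372954 141.49445064]
```

View pics/w8.png

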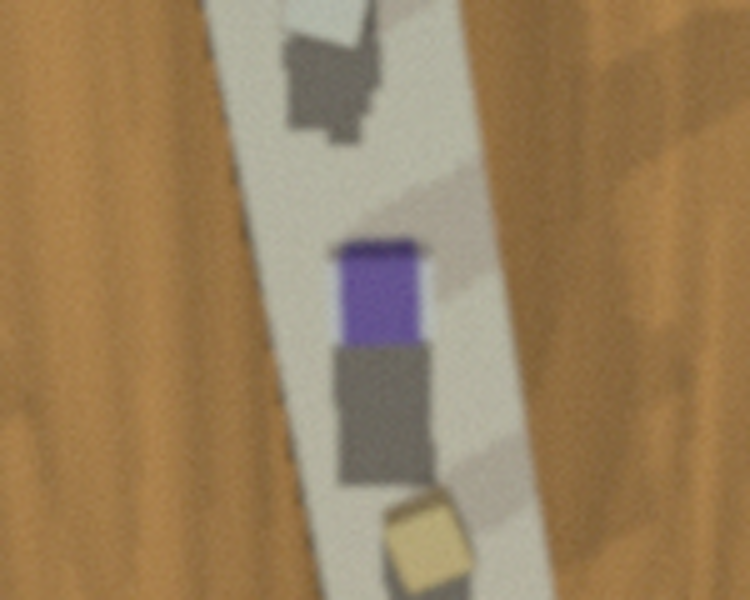

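The crop shows the bar top in lilac at (380,300) with the frosted white strips left and right. So the frosted sides face world ±x and the tool's current yaw is nearly right. I'll refine angle and centre from the edges.

Run:
```python
from h import *
import pickle
f=pickle.load(open('f8.pkl','rb'));im=f['pixels'].astype(float)
oy,ox=141-60,252-75
def show(n,px):
    P=plane(f,px,.065)[:,:2]*1000;vx,vy,a,b=cv2.fitLine(P.astype(np.float32),cv2.DIST_HUBER,0,.01,.01).ravel()
    print(n,'mean',P.mean(0).round(1),'ang',round(np.degrees(np.arctan2(vy,vx))%180,1))
B=[];L=[];R=[];LO=[];RO=[]
sat=im[...,2]-im[...,1]  # blue-green: lilac
def cross(s,th):  # first downward subpixel crossing
    for i in range(len(s)-1):
        if (s[i]-th)*(s[i+1]-th)<=0 and s[i]!=s[i+1]: return i+(s[i]-th)/(s[i]-s[i+1])
rows=range(136,148);cols=range(248,259)
print(sat[140,235:270].astype(int));print(sat[125:156,252].astype(int));print(im[140,235:270].astype(int).mean(1).astype(int)); print(im[125:156,252].mean(1).astype(int))
for c in cols:
    t=cross(sat[142:156,c],25);B.append((c,142+t))
for r in rows:
    t=cross(sat[r,252:268],25);R.append((252+t,r));t=cross(sat[r,252:236:-1],25);L.append((252-t,r))
show('bottom',B);show('L',L);show('R',R)
c,d=ray(f,[(252,140)]);print('cam',c)
```

```text
[-18 -20 -19 -18 -16 -16 -16  -8  -1  13  35  51  58  58  58  59  59  61
  58  58  57  57  60  60  55  37  13  -2 -10 -15 -16 -16 -16 -17 -18]
[-16 -14 -12  -2  20  35  44  49  54  58  59  59  58  58  62  61  58  57
  58  56  61  61  57  57  40  17  -5 -10  -6  -8  -8]
[176 172 172 170 173 173 175 175 174 158 134 111 111 109 109 107 109 108
 110 109 108 108 110 106 112 131 156 175 171 160 159 160 163 167 170]
[156 154 152 126  97  79  77  86 101 107 108 111 109 111 107 108 106 111
 106 111 108 109 109 110 107 107 101 102  99 103 103]
bottom mean [ 472.4 -178. ] ang 0.6
L mean [ 464.9 -170.3] ang 90.2
R mean [ 479.5 -170.7] ang 90.1
cam [ 0.4743728  -0.13053185  0.37728071]
```

```bash
python3 -m crank '{"travel":[[-0.1,1.7,-2],[-0.1,3.4,-5],[-0.1,3.4,-8],[-0.1,3.4,-11],[-0.1,3.4,-13.5]],"turn":[[0,0,1.8],[0,0,1.8],[0,0,1.8],[0,0,1.8],[0,0,1.8]],"gripper":[0.6,0.6,0.6,0.6,0.6]}'
python3 -m crank '{"travel":[[0,0,0],[0,0,0],[0,0,0],[0,0,0],[0,0,0]],"turn":[[0,0,0],[0,0,0],[0,0,0],[0,0,0],[0,0,0]],"gripper":[0.6,0.6,0.6,0.6,0.6]}'
python3 -c "
from workcell import bot;o=bot.observe();print(o['position'],o['tool_rot'])"
```

```text
clock: 24.65
position: [0.4718, -0.1698, 0.0981]
tool_rot: [-3.141, 0.0, 1.576]
force: [0.8, 0.8, -1.4]
grip_width: 0.0341
finger_force: 0.0
clock: 25.15
position: [0.4722, -0.1699, 0.1003]
tool_rot: [3.14, 0.0, 1.576]
force: [0.3, 0.4, 0.5]
grip_width: 0.0341
finger_force: 0.0
[ 0.47224574 -0.16987396  0.10031322] [3.14018954e+00 1.53892884e-04 1.57553546e+00]
```

Position and yaw match, so I'll descend, grip and lift.

```bash
python3 -m crank '{"travel":[[0,0,-2],[0,0,-4],[0,0,-5.6],[0,0,-6.4],[0,0,-6.4]],"turn":[[0,0,0],[0,0,0],[0,0,0],[0,0,0],[0,0,0]],"gripper":[0.6,0.6,0.6,0.6,0.6]}' 25
python3 -m crank '{"travel":[[0,0,0],[0,0,0],[0,0,0],[0,0,0],[0,0,0]],"turn":[[0,0,0],[0,0,0],[0,0,0],[0,0,0],[0,0,0]],"gripper":[0.7,0.8,0.9,0.9,0.9]}'
python3 -m crank '{"travel":[[0,0,0],[0,0,0],[0,0,0],[0,0,0],[0,0,0]],"turn":[[0,0,0],[0,0,0],[0,0,0],[0,0,0],[0,0,0]],"gripper":[0.9,0.9,0.9,0.9,0.9]}'
```

```text
clock: 25.65
position: [0.4715, -0.1698, 0.0351]
tool_rot: [-3.141, -0.0, 1.575]
force: [-0.1, -0.6, -0.0]
grip_width: 0.034
finger_force: 0.0
clock: 26.15
position: [0.4722, -0.17, 0.0362]
tool_rot: [3.14, 0.0, 1.575]
force: [-0.7, 0.4, 7.7]
grip_width: 0.0197
finger_force: 29.0
clock: 26.65
position: [0.4722, -0.17, 0.0362]
tool_rot: [3.14, 0.0, 1.575]
force: [-2.0, 0.1, 8.8]
grip_width: 0.0195
finger_force: 29.0
```

```bash
python3 -m crank '{"travel":[[0,0,1],[0,0,2.5],[0,0,5],[0,0,8.5],[0,0,12]],"turn":[[0,0,0],[0,0,0],[0,0,0],[0,0,0],[0,0,0]],"gripper":[0.9,0.9,0.9,0.9,0.9]}'
python3 -m crank '{"travel":[[0,0,3],[0,0,6],[0,0,9],[0,0,10],[0,0,10]],"turn":[[0,0,0],[0,0,0],[0,0,0],[0,0,0],[0,0,0]],"gripper":[0.9,0.9,0.9,0.9,0.9]}'
python3 -m crank '{"travel":[[0.8,3.7,0],[1.6,7.3,0],[2.4,11,0],[3.2,14.7,0],[4,18.3,0]],"turn":[[0,0,-2.2],[0,0,-4.5],[0,0,-6.8],[0,0,-9],[0,0,-11.3]],"gripper":[0.9,0.9,0.9,0.9,0.9]}'
python3 -m crank '{"travel":[[0.8,3.7,0],[1.6,7.3,0],[2.4,11,0],[3.2,14.7,0],[3.9,18.3,0]],"turn":[[0,0,0],[0,0,0],[0,0,0],[0,0,0],[0,0,0]],"gripper":[0.9,0.9,0.9,0.9,0.9]}'
python3 -m crank '{"travel":[[0,0,0],[0,0,0],[0,0,0],[0,0,0],[0,0,0]],"turn":[[0,0,0],[0,0,0],[0,0,0],[0,0,0],[0,0,0]],"gripper":[0.9,0.9,0.9,0.9,0.9]}'
python3 - <<'E'
from h import *
f=grab('wrist');o=bot.observe();print(o['position'],o['tool_rot'])
H,S,V=masks(f);m=(H>115)&(H<150)&(S>70)&(V>50);zt=o['position'][2]+.029
comps(f,m,zt,50);comps(f,m,zt-.02,50)
print(proj(f,[[.5706,.2947,.06],[.5315,.0945,.06]]))
cv2.imwrite('pics/w9.png',f['pixels'][:,:,::-1])
E
```

```text
clock: 27.15
position: [0.4713, -0.1698, 0.1573]
tool_rot: [-3.141, -0.0, 1.575]
force: [-0.3, 1.0, -0.6]
grip_width: 0.0195
finger_force: 28.0
clock: 27.65
position: [0.4722, -0.1698, 0.257]
tool_rot: [3.139, -0.0, 1.576]
force: [-0.0, -1.1, -0.6]
grip_width: 0.0195
finger_force: 28.0
clock: 28.15
position: [0.5112, 0.0148, 0.2544]
tool_rot: [-3.14, 0.001, 1.377]
force: [0.2, -0.6, -0.5]
grip_width: 0.0195
finger_force: 28.0
clock: 28.65
position: [0.5503, 0.1977, 0.2541]
tool_rot: [-3.14, 0.001, 1.378]
force: [0.9, -0.6, -0.5]
grip_width: 0.0198
finger_force: 28.0
clock: 29.15
position: [0.5508, 0.1954, 0.2555]
tool_rot: [-3.142, 0.0, 1.377]
force: [-0.5, -0.8, -0.6]
grip_width: 0.0191
finger_force: 28.0
[0.55077751 0.19559738 0.25552406] [-3.14155279e+00 -1.20289510e-04  1.37736291e+00]
[254. 275.] 2641 [551.2 204. ] [32.9 14.3] 79.7
[254. 275.] 2641 [549.  192.8] [38.7 16.8] 79.7
[[255.31310087  66.0398186 ]
 [255.23313707 260.81268568]]
```

View pics/w9.png

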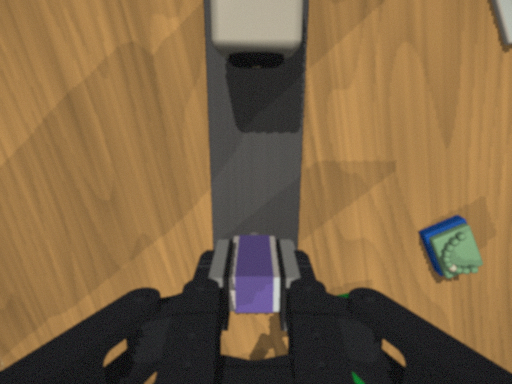

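The bar is held centred between the pads at (254,275), a lilac face toward the lamp. I'll lower it into the beam.

```bash
python3 -m crank '{"travel":[[0.05,0,-3],[0.05,0,-6],[0.05,0,-9],[0.05,0,-12],[0.05,0,-14]],"turn":[[0,0,0],[0,0,0],[0,0,0],[0,0,0],[0,0,0]],"gripper":[0.9,0.9,0.9,0.9,0.9]}'
python3 -m crank '{"travel":[[0,0,-2],[0,0,-4],[0,0,-5.5],[0,0,-6.4],[0,0,-6.4]],"turn":[[0,0,0],[0,0,0],[0,0,0],[0,0,0],[0,0,0]],"gripper":[0.9,0.9,0.9,0.9,0.9]}'
python3 -m crank '{"travel":[[0,0,0],[0,0,0],[0,0,0],[0,0,0],[0,0,0]],"turn":[[0,0,0],[0,0,0],[0,0,0],[0,0,0],[0,0,0]],"gripper":[0.9,0.9,0.9,0.9,0.9]}'
python3 -m crank '{"travel":[[0,0,0],[0,0,0],[0,0,0],[0,0,0],[0,0,0]],"turn":[[0,0,0],[0,0,0],[0,0,0],[0,0,0],[0,0,0]],"gripper":[0.9,0.9,0.9,0.9,0.9]}'
python3 - <<'E'
from h import *
f=grab('scene');o=bot.observe();p=o['position'];print(p,o['tool_rot'])
H,S,V=masks(f);m=(H>115)&(H<150)&(S>70)&(V>50)
q=proj(f,[p+[0,0,.009],[.5514,.1966,.06],p+[0,0,.029],p+[0,0,-.011]]);print(q)
x,y=q[0]
n,l,st,c=cv2.connectedComponentsWithStats(m.astype(np.uint8))
for i in range(1,n):
    if st[i,4]>8: print(st[i],c[i])
g=grab('wrist');H,S,V=masks(g);m=(H>115)&(H<150)&(S>70)&(V>50);comps(g,m,p[2]+.009,200)
m=((S<60)&(V>115))|((H>100)&(H<125)&(S>100))
# stack in the scene view: top corners predicted vs. image
cc=np.array([.630,-.2537]);a=np.radians(88.5);u=np.array([np.cos(a),np.sin(a)]);w=np.array([u[1],-u[0]])
P=[[*(cc+i*.0475*u+j*.03*w),.102] for i,j in((1,1),(1,-1),(-1,-1),(-1,1))];v=f['pixels'].copy()
cv2.polylines(v,[proj(f,P).astype(int)],True,(255,0,0),1)
cv2.imwrite('pics/w10.png',cv2.resize(v[60:384,130:430,::-1],(555,600)))
E
```

```text
clock: 29.7
position: [0.5507, 0.1957, 0.1136]
tool_rot: [-3.14, 0.001, 1.378]
force: [-0.8, -0.1, -0.0]
grip_width: 0.0195
finger_force: 28.0
clock: 30.2
position: [0.551, 0.1959, 0.0507]
tool_rot: [-3.141, 0.001, 1.378]
force: [0.3, 0.4, -0.2]
grip_width: 0.0196
finger_force: 28.0
clock: 30.7
position: [0.5514, 0.1963, 0.0517]
tool_rot: [3.141, -0.0, 1.378]
force: [-0.2, 0.1, -1.5]
grip_width: 0.0198
finger_force: 28.0
clock: 31.2
position: [0.5513, 0.1961, 0.0514]
tool_rot: [-3.142, 0.0, 1.378]
force: [-0.3, 0.2, -0.5]
grip_width: 0.0193
finger_force: 28.0
[0.5512688  0.19615534 0.05144526] [-3.14153513e+00  2.81301127e-05  1.37822577e+00]
[[311.00563938 149.84482999]
 [311.13201739 149.95465544]
 [311.8880096  142.25873048]
 [310.14017642 157.24813249]]
[377  48   5   8  24] [379.5         52.45833333]
[371  50   6   4  17] [373.35294118  51.23529412]
[384  52   9   5  34] [388.35294118  54.11764706]
[306 141   8  18  85] [309.42352941 149.16470588]
[254. 276.] 2673 [549.5 193.2] [39.1 17.1] 79.0
```

View pics/w10.png

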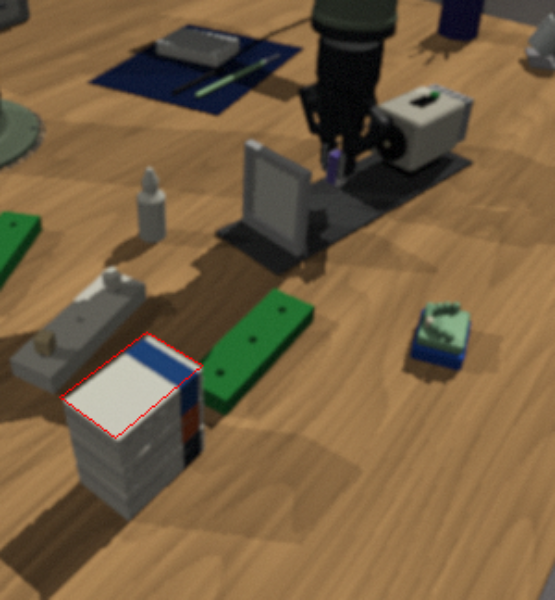

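The final view shows the carton column square at (130,425), the predicted top outline fitting the image. The bar is upright between screen and lamp at (334,165), within about 1 px of where it should appear, and the other things look undisturbed. I'll hand it in.

```bash
python3 -c "
from workcell import bot;print(bot.job_done())"
```

```text
the job is handed in; nothing more can be done
None
```

I handed the job in at about 31 s: both cartons stand flush on the dark-banded one, and the bar is held still and upright on the light axis midway between lamp and screen, with a polished face to the lamp. My measurements put everything within tolerance, but the hand-in returned no verdict.

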